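# Lock the depth stop of a plate-sealing press

## Task

The depth stop of the plate press has just been set. Slip the spanner fully onto the stop nut so that its handle comes up against the column nut and keeps the stop nut from turning, then swing the lever of the jam nut clockwise until it is locked firmly against the stop nut, at about 10 N of pull on the lever's knob and never more than 14 N. Leave the lever there, draw the spanner off and lay it flat back on the black mat, without shifting the stop nut's setting (the few degrees of slack in the spanner do not matter) or disturbing the lab ware around.

Things in the scene. Friction and masses are not known exactly. Their poses are not given: they have to be found in the camera images.
- press: Plate press, fixed: white base 170 (x) by 270 (y) mm, two columns, and a white crosshead 70 (x) by 270 (y) mm, flat top 145 mm up. Origin under the base's centre; x to the back, y along the crosshead. A 20 mm threaded stop rod stands through it at x 0, y -55 mm and ends 195 mm above the bench; on it from below: stop nut, washer, jam nut with lever. Column nuts stand at y -110 and 110.
- column_nut: The domed column nut on the crosshead at the press's y = +110 mm, 22 mm thick and 28 mm high, 165 mm from the stop rod; origin on its axis at the crosshead's top face. The spanner's handle comes to bear on its front (the press's -x side).
- stop_nut: Hexagon nut, 36 mm across flats, 14 mm high, lying on the crosshead. Origin on its axis at the crosshead's top. Its x axis points through a corner, parallel to two flats: with the spanner on, the handle points along this x axis, within 4 degrees of slack, and lies up to 15 mm in front of the column nut. It turns on its thread at 0.22 N m: the jam nut drags it round unless the spanner holds it.
- nut_corner (a point): Corner of the stop nut on its x axis, at half height, 20.8 mm from the rod's axis (7 mm of travel is a turn of 20 degrees).
- jam_lever: Jam nut with clamping lever on the washer above the stop nut; tightens clockwise seen from above. Origin on the rod's axis, 17 mm above the crosshead; hub 31 mm wide, 20 mm high. Its x axis points out along the steel lever, 13 mm thick, which rises to a black ball knob, 25 mm wide, its centre 85 mm from the axis and 193 mm above the bench. At the start it points to the front right of the press.
- lever_grip (a point): Centre of the lever's ball knob, 85 mm from the rod's axis. From the start the lever runs 20 to 50 degrees loose (2 N here) until the jam nut meets the stop nut, at an unseen angle, then the stop nut follows 6 to 15 degrees until the braced spanner takes the load, and within 5 to 10 degrees more the pull here rises to 10 N. Let go, it springs back a few degrees and stays locked.
- spanner: Flat steel open spanner, 8 mm thick, 0.29 to 0.41 kg. Origin: under the centre of the jaw, where the nut's axis lies when it is fully on. The jaw opens to its -x, is 37.5 mm wide, its flared tips reach 19 mm ahead of the origin; head 64 mm wide. The straight handle, 20 mm wide, runs along +x from 43 to 212 mm. It goes on and off sliding flat along its own x axis. Centre of mass 85 mm along x.
- spanner_grip (a point): Point of the spanner's handle 70 mm along its x axis from the origin, at half its thickness; held here the fingers stay clear between the nut and the column nut.
- mat: Black rubber mat, fixed, 170 (x) by 300 (y) mm, 3 mm thick; origin under its centre.
- tube_rack: Red tube rack with tubes, 90 by 150 mm, 84 mm high; origin under its centre. Leave alone.
- vial: White reagent jar, 40 mm wide, 75 mm high; origin under its centre. Leave alone.
- tip_box: Blue box of pipette tips, 85 by 125 mm, 59 mm high; origin under its centre. Leave alone.

How it is judged (in metres and radians):
On the way, in this order (a step that is already met when the one before it is completed fails the run):
1. the spanner is fully on the stop nut, lying on the crosshead (horizontal distance between spanner and stop_nut below 0.006 m and z of spanner in the frame of stop_nut between -0.002 and 0.004 m), for 0.2 s.
2. with the spanner on the stop nut and let go, the lever is pulled until the spanner bears on the column nut with over 2.2 N (5 to 7 N at the lever's knob) (horizontal distance between spanner and stop_nut below 0.006 m and contact force between spanner and column_nut above 2.2 N and contact force between the fingers and jam_lever above 3 N and contact force between the fingers and spanner below 0.5 N), for 0.2 s.
At the end, for the whole second after the job is handed in: The spanner lies flat and still with its grip point over the mat (under 13 mm high), the stop nut is within 20 degrees of its start (corner moved under 7.2 mm), and the lever's knob is left over 50 mm in front of the crosshead's centre line and at most 25 mm right of the rod (x of spanner_grip in the frame of mat between -0.085 and 0.085 m and y of spanner_grip in the frame of mat between -0.15 and 0.15 m and height (world z) of spanner_grip below 0.013 m and angle between spanner's own z axis and vertical below 0.1 rad and linear speed of spanner below 0.02 m/s and distance of nut_corner from where it was at the start of the episode below 0.0072 m and y of lever_grip in the frame of press above -0.08 m and x of lever_grip in the frame of press below -0.05 m); the robot touches nothing.
It fails at once if the jam nut is over-tightened: the spanner, not held, is driven against the column nut with over 10 N (19 N or more at the lever's knob) (contact force between spanner and column_nut above 10 N and contact force between the fingers and spanner below 0.5 N and contact force between the fingers and jam_lever above 3 N).
It fails at once if the stop nut is turned more than 25 degrees from its setting (distance of nut_corner from where it was at the start of the episode above 0.009 m).
It fails at once if lab ware disturbed (distance of any of tube_rack, vial, tip_box from where it was at the start of the episode above 0.02 m).
It also fails if it takes over 72 s, if anything falls off the work surface, if the arm or the gripper's body presses on something with over 40 N, if the wrist force passes 120 N, or if a joint passes its speed limit or range.

## Robot

A 6-joint arm with a two-finger parallel gripper is mounted at the origin on the work surface. World frame = base frame: x ahead of the robot, y to its left, z up, the work surface at z = 0. Lengths are in m, angles in degrees, forces in N, time in s.
With the tool pointing down it reaches from about 0.3 to 0.85 m from the base axis. Payload 5.4 kg.
Tool frame: the origin (TCP) lies at the very end of the fingers, on their centre line; the grasp point (between the pads) lies 19 mm behind it; z points along the fingers, y is the line along which they close (so a half turn about z gives the same grasp; the last joint's range is limited). The gripper opens to 85 mm and grips with 20 to 120 N. Pads are 22 mm wide; open, the fingers measure 114 mm over their backs; the gripper's body (76 mm by 85 mm) begins 54 mm behind the grasp point. The pads swing forward as they close: fully open they stand 13 mm farther back than shut.
Start: joints at [58.035, 9.076, 91.501, -0, 79.423, -12.038], TCP at [0.196, 0.541, 0.231] pointing down, gripper open.
Joint ranges: [-166.64, 166.64], [-54.1, 131.32], [10.49, 154.53], [-73.88, 253.88], [9.74, 151.15], [-171.62, 171.62]. Speed limits (degrees/s): [147.25, 147.25, 180, 180, 180, 180].

## Interface

Orientations are given as a 3x3 rotation matrix whose columns are the frame's x, y, z axes.
In Python, from bench import * gives the robot as it stands.
- The arm moves only by the shell command python3 -m jog 'ROWS' [OPENING] [FORCE]. ROWS is text: rows parted by semicolons, each of 4 numbers parted by spaces: the shift along the tool's x, y, z in cm, then the turn about the tool's z in degrees. A call has 1 to 20 rows; each row is the pose to reach, as a shift and turn from the pose commanded when the call began, along the tool's axes at that moment; what a row does not reach only later rows make up. A row lasts 1/10 s, in which the tool goes at most 50 mm and 8.59 degrees, less where a joint would pass 70% of its speed; a pose out of reach is approached as far as the arm can. A call with a gripper value outside its range is refused whole. OPENING is the finger opening in cm, from 0 to 8.54, set as the call begins (- or left out, the last holds). The fingers move at their own pace and stop on an object; FORCE is the grip in N (left out, the last holds). Time passes only in rows, so rows that repeat a pose let the fingers close. It gives the time, the measured TCP pose, the force, the opening and the grip force at its end, in the units of the state.
- read_state(): the state, without advancing time (a new reading comes with each control period).
- get_image(name): name is "scene" or "top" or "wrist"; returns a dict with "image" (384x512x3 uint8, blue, green, red), "fov_y" (degrees; the focal length in pixels is half the picture's height over the tangent of half this angle, whatever the lens; pixels are square), "cx", "cy" (the principal point, pixels), "xyz" and "orientation" of the camera in the world. Camera axes: x right, y up, looking along -z (the intrinsics and any distortion apply to the point x, -y, -z); pixel columns grow to the right and rows downward; lengths in m; the calibration is good to about 2 mm. A picture is of the moment at which its call begins. There is no depth.
- job_done(): hands the job in; it is judged then, once.
The state is a dict: "time_s": time; "q": joint angles; "dq": joint speeds; "tau": joint torques, N m; "position": TCP position; "tool_rot": TCP orientation; "ft_force": force on the tool from outside, world axes, zero at the start; "ft_torque": the same for the moment, N m; "width": opening from 0.0 (shut) to 1.0 (fully open); "grip_force": force on a finger pad.
Only numpy, scipy, OpenCV 4.12 (cv2) and the standard library are available. Lean on these libraries where they do the work, as an engineer would, in place of code of your own. Each camera call takes 0.05 s, during which the arm holds its last target. There are 200 camera calls.

## Working session

There is one attempt and no reset: what is moved stays moved. The work goes in short steps, Python scripts to look and compute and a shell command to move; the robot and the scene stay as the last step left them, time stands still between calls to the robot, and variables do not carry over. Pictures are saved under pics/ and viewed, at most 10 in all, crops included, and the job is handed in when it is done.

```bash
ls; mkdir -p pics; python3 - <<'E'
from bench import *
import cv2,numpy as np
s=read_state();print({k:np.round(v,3).tolist() for k,v in s.items()})
ims=[]
for n in("top","scene"):
    d=get_image(n);cv2.imwrite(f"pics/{n}0.png",d["image"]);print(n,{k:np.round(v,4).tolist() for k,v in d.items() if k!="image"})
E
```

```text
pics
{'time_s': 0.0, 'q': [58.034, 9.114, 91.572, -0.001, 79.424, -12.036], 'dq': [-0.136, -0.034, 0.062, -0.018, -0.098, 0.034], 'tau': [-0.0, -39.6, -33.143, -0.0, 0.008, 0.0], 'position': [0.196, 0.54, 0.23], 'tool_rot': [[-0.94, 0.341, -0.001], [0.341, 0.94, -0.002], [0.0, -0.002, -1.0]], 'ft_force': [-0.597, -0.893, 0.811], 'ft_torque': [-0.059, 0.006, -0.019], 'grip_force': 0.0, 'width': 0.996}
top {'fov_y': 45.0466, 'cx': 258.4263, 'cy': 194.0109, 'xyz': [0.4668, -0.0549, 1.6173], 'orientation': [[-0.0183, 0.997, -0.0748], [-0.9998, -0.0188, -0.0067], [-0.0081, 0.0746, 0.9972]]}
scene {'fov_y': 51.5541, 'cx': 252.5292, 'cy': 184.8005, 'xyz': [1.1258, -0.0874, 0.9178], 'orientation': [[0.0513, -0.8339, 0.5496], [0.9986, 0.0374, -0.0364], [0.0098, 0.5507, 0.8347]]}
```

View pics/top0.png

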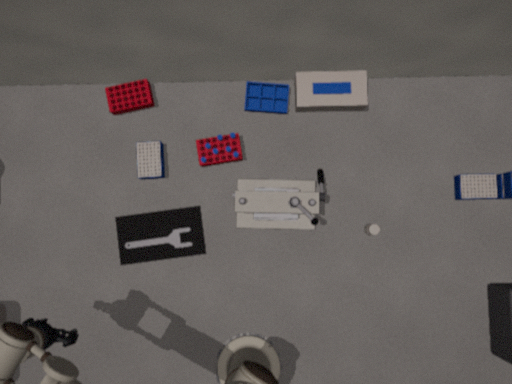

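View pics/scene0.png

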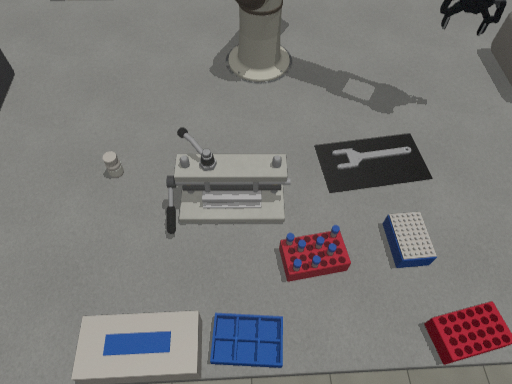

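The top view shows the mat with the spanner (jaw near (180,238), handle end (127,245)), and the press with column nuts at (242,201) and (312,202), rod at (295,202) and knob at (315,221). The spanner already points roughly the way it must go on. The scene view agrees: spanner jaw (345,157), rod (207,153), knob (183,132).

```bash
cat > h.py <<'E'
from bench import *
import cv2,numpy as np
def ray(d,u,v):
    f=d["image"].shape[0]/2/np.tan(np.radians(d["fov_y"]/2))
    R=np.array(d["orientation"]);return R@np.array([(u-d["cx"])/f,-(v-d["cy"])/f,-1.])
def onz(d,u,v,z):
    c=np.array(d["xyz"]);r=ray(d,u,v);return c+r*(z-c[2])/r[2]
def proj(d,p):
    f=d["image"].shape[0]/2/np.tan(np.radians(d["fov_y"]/2))
    q=np.array(d["orientation"]).T@(np.array(p)-d["xyz"]);return np.array([d["cx"]+f*q[0]/-q[2],d["cy"]-f*q[1]/-q[2]])
def rows(p,yaw=None):
    """shift in tool axes (cm) from measured pose to TCP position p"""
    s=read_state();R=np.array(s["tool_rot"]);return np.round(R.T@(np.array(p)-s["position"])*100,2)
def yaw(): R=np.array(read_state()["tool_rot"]);return np.degrees(np.arctan2(R[1,1],R[0,1]))
E
python3 - <<'E'
from h import *
d=get_image("top")
for n,u,v,z in[("jaw",182,238,.01),("hend",128,245,.01),("rod",295,202,.195),("nutL",242,201,.173),("nutR",312,202,.173),("knob",315,221,.193),("xhL",235,202,.145),("xhR",320,202,.145),("matc",160,236,.003)]: print(n,onz(d,u,v,z).round(3))
p=onz(d,165,240,.01);print(rows([p[0],p[1],.3]),yaw())
w=get_image("wrist");cv2.imwrite("pics/w0.png",w["image"]);print({k:np.round(v,4).tolist() for k,v in w.items() if k!="image"})
E
```

```text
jaw [0.44  0.223 0.01 ]
hend [0.419 0.41  0.01 ]
rod [ 0.547 -0.157  0.195]
nutL [0.554 0.007 0.173]
nutR [ 0.547 -0.212  0.173]
knob [ 0.487 -0.217  0.193]
xhL [0.553 0.03  0.145]
xhR [ 0.548 -0.24   0.145]
matc [0.448 0.301 0.003]
[-31.17 -16.15  -6.93] 70.07274161573335
{'fov_y': 60.6027, 'cx': 250.0617, 'cy': 190.6201, 'xyz': [0.1195, 0.5678, 0.3726], 'orientation': [[0.3408, -0.8938, -0.2916], [0.9401, 0.3236, 0.1068], [-0.0011, -0.3106, 0.9505]]}
```

View pics/w0.png

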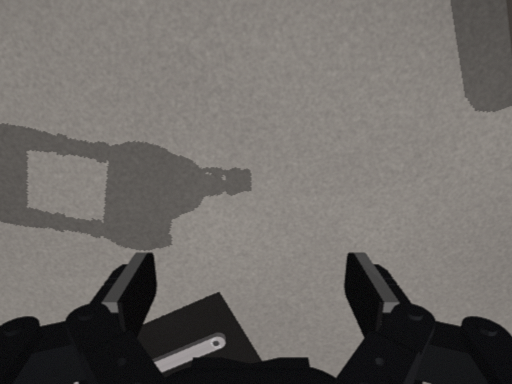

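The wrist view shows the open fingers at the bottom (145,255)/(355,255) and the spanner's handle end at (215,343). The camera sits on the tool's +x side. I'll survey the press first.

```bash
python3 -c "
from h import *
print(rows([.545,-.12,.28]),yaw())"
```

```text
[-55.33 -50.17  -4.89] 70.07016880375157
```

```bash
python3 -m jog '-4 -4 -4 8; -8 -7 -5 16; -12 -10.5 -5 24; -16 -14 -5 32; -20 -18 -5 40; -24 -21.5 -5 48; -28 -25 -5 56; -32 -29 -5 64; -36 -32 -5 70; -40 -36 -5 70; -44 -40 -5 70; -48 -43.5 -5 70; -52 -47 -5 70; -55.3 -50.2 -5 70; -55.3 -50.2 -5 70; -55.3 -50.2 -5 70; -55.3 -50.2 -5 70' ; python3 - <<'E'
from h import *
w=get_image("wrist");cv2.imwrite("pics/w1.png",w["image"])
np.save("w1.npy",w,allow_pickle=True);print(yaw(),w["xyz"])
E
```

```text
time_s: 1.9
position: [0.5448, -0.1211, 0.2806]
tool_rot: [[0.001, 1.0, -0.001], [1.0, -0.001, 0.001], [0.001, -0.001, -1.0]]
ft_force: [-0.8, 0.1, 0.4]
width: 1.003
grip_force: 0.0
0.029462510269384363 [ 0.54382929 -0.04105486  0.42271552]
```

View pics/w1.png

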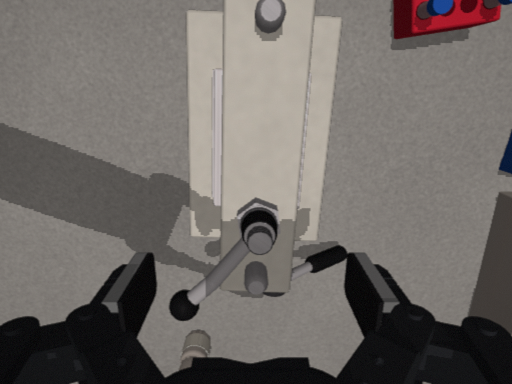

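The wrist view shows the rod top at (260,238), the stop nut's rim peeking out at (259,205), the column nut at (270,14) and the knob at (184,305). Next is an enlarged crop of the nut.

```bash
python3 - <<'E'
import cv2
i=cv2.imread("pics/w1.png")[180:260,215:305];cv2.imwrite("pics/c1.png",cv2.convertScaleAbs(cv2.resize(i,None,fx=7,fy=7,interpolation=cv2.INTER_CUBIC),alpha=1.5))
E
```

```text
(no output)
```

View pics/c1.png

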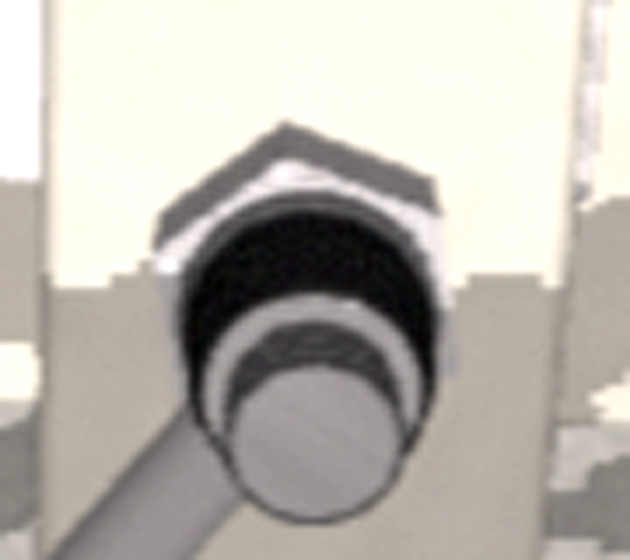

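```bash
python3 - <<'E'
from h import *
d=np.load("w1.npy",allow_pickle=True).item()
P=lambda cu,cv,z:onz(d,215+(cu-3)/7,180+(cv-3)/7,z)
rod=P(317,443,.195);print("rod",rod)
for z,L in((.159,[(292,160),(157,268),(440,213)]),(.145,[(286,122),(159,217),(436,183)])):
    p=np.array([P(a,b,z)[:2] for a,b in L])
    # fit: corner_k = c + r*(cos,sin)(a+60k), r=20.785mm
    from scipy.optimize import least_squares
    f=lambda x:np.concatenate([p[k]-(x[:2]+.020785*np.array([np.cos(x[2]+o),np.sin(x[2]+o)])) for k,o in((0,0),(1,np.pi/3),(2,-np.pi/3))])
    r=least_squares(f,[rod[0],rod[1],1.6],x_scale=[.01,.01,.1]);print(z,r.x[:2],np.degrees(r.x[2]),np.abs(r.fun).max())
print("colnut top",onz(d,270,14,.173),"knob",onz(d,184.5,305,.193))
hsv=cv2.cvtColor(d["image"],cv2.COLOR_BGR2HSV)
g=d["image"].astype(int).sum(2)
for v in(40,70,100,130,160,185):print(v,[ (u) for u in range(190,345) if abs(g[v,u+1]-g[v,u-1])>40])
E
```

```text
rod [ 0.55084732 -0.15762844  0.195     ]
0.159 [ 0.55176566 -0.15840058] 101.03395022187267 0.000804891762177129
0.145 [ 0.5508543  -0.15855684] 97.51337915421222 0.000251566037624551
colnut top [0.55701122 0.0037966  0.173     ] knob [ 0.48882753 -0.21587118  0.193     ]
40 [221, 222, 224, 225, 260, 261, 262, 275, 276, 277, 309, 310, 312, 313, 337, 338, 339]
70 [213, 215, 221, 222, 224, 225, 306, 307, 309, 310, 334, 335, 336]
100 [190, 210, 215, 220, 221, 222, 223, 224, 225, 304, 305, 306, 307, 310, 331, 332]
130 [190, 215, 220, 221, 223, 224, 301, 302, 304, 307, 327, 328, 329]
160 [190, 191, 210, 212, 215, 220, 221, 223, 224, 298, 299, 301, 324, 325, 326]
185 [190, 191, 212, 219, 220, 221, 222, 223, 296, 297, 299, 301, 302, 321, 322, 323]
```

```bash
python3 -m jog '5 -1.4 0 0; 10 -2.7 0 0; 15 -4 0 0; 20 -5.4 0 0; 25 -6.7 1 0; 30 -8 3 0; 35 -9.4 5 0; 40 -11 7 0; 41 -11 8 0; 41 -11 8 0; 41 -11 8 0; 41 -11 8 0' ; python3 - <<'E'
from h import *
w=get_image("wrist");cv2.imwrite("pics/w2.png",w["image"])
np.save("w2.npy",w,allow_pickle=True);print(yaw(),w["xyz"])
E
```

```text
time_s: 3.15
position: [0.4341, 0.29, 0.2022]
tool_rot: [[-0.002, 1.0, 0.001], [1.0, 0.002, 0.0], [0.0, 0.001, -1.0]]
ft_force: [-0.2, -0.4, -0.4]
width: 0.998
grip_force: 0.0
0.04591172408416771 [0.43255439 0.37011262 0.34438122]
```

View pics/w2.png

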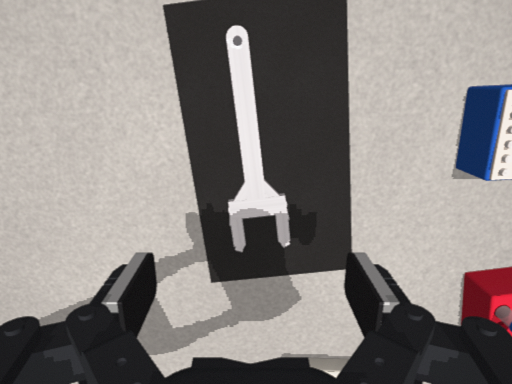

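The spanner lies in the mat's middle: handle end at (237,27), neck at (256,185), tips at (239,250) and (285,245), jaw opening down the image (−y).

```bash
python3 - <<'E'
from h import *
d=np.load("w2.npy",allow_pickle=True).item();im=d["image"]
g=im.max(2)
m=(g>95).astype(np.uint8);m[:, :170]=0;m[:,335:]=0
pts=[]
for v in range(45,170,3):
    r=np.where(m[v,215:285])[0]+215; pts.append(onz(d,(r.min()+r.max())/2,v,.011)[:2])
pts=np.array(pts);vx,vy,x0,y0=cv2.fitLine((pts*1000).astype(np.float32),cv2.DIST_L2,0,.01,.01).ravel()
if vy<0:vx,vy=-vx,-vy
print("yaw",np.degrees(np.arctan2(vy,vx)))
c=np.array([x0,y0])/1000;a=np.array([vx,vy])
vt=min(np.where(m[10:60,230:245].any(1))[0])+10
e=(onz(d,237,vt-.5,.011)[:2]-c)@a
t1=(onz(d,239,251,.011)[:2]-c)@a;t2=(onz(d,286,246,.011)[:2]-c)@a
print(vt,"from end",c+a*(e-.212),"from tips",c+a*(t1+.019),c+a*(t2+.019))
o=c+a*(e-.212); g0=o+a*.07;print("grip by end",g0)
for u,v in((165,5),(347,0),(212,282),(352,269)):print(onz(d,u,v,.003))
E
```

```text
yaw 96.88598
25 from end [0.44460894 0.21056416] from tips [0.44455533 0.21100811] [0.44455867 0.21098043]
grip by end [0.43621636 0.28005923]
[0.35432721 0.43856931 0.003     ]
[0.52189193 0.44300126 0.003     ]
[0.38759163 0.14288362 0.003     ]
[0.55422216 0.16091799 0.003     ]
```

```bash
python3 -m jog '-.5 .1 4 -4; -1 .2 8 -6.9; -1 .2 12 -6.9; -1 .2 15 -6.9; -1 .2 17 -6.9; -1 .2 18.5 -6.9; -1 .2 19.2 -6.9; -1 .2 19.6 -6.9; -1 .2 19.7 -6.9; -1 .2 19.7 -6.9; -1 .2 19.7 -6.9' 5 ; python3 -c "
from h import *
print(yaw(),rows([.4362,.2803,.005]))"
```

```text
time_s: 4.3
position: [0.437, 0.2802, 0.0052]
tool_rot: [[-0.121, 0.993, 0.002], [0.993, 0.121, 0.001], [0.0, 0.002, -1.0]]
ft_force: [-0.5, -0.2, 0.7]
width: 0.586
grip_force: 0.0
6.9714183953615345 [ 0.02 -0.08  0.02]
```

```bash
python3 -m jog '0 0 0 0; 0 0 0 0; 0 0 0 0; 0 0 0 0; 0 0 0 0; 0 0 0 0; 0 0 0 0' 0 80 && python3 -m jog '0 0 -.5 0; 0 0 -2 0; 0 0 -5 0; 0 0 -9 0; 0 0 -13 0; 0 0 -17 0; 0 0 -19 0; 0 0 -20 0; 0 0 -20 0; 0 0 -20 0'; python3 - <<'E'
from h import *
w=get_image("wrist");t=get_image("scene");np.save("w3.npy",w,allow_pickle=True)
cv2.imwrite("pics/w3.png",w["image"]);print(yaw(),rows([.551-.07*np.sin(0.148),-.158+.15,.205]))
E
```

```text
time_s: 5.0
position: [0.4368, 0.2802, 0.0051]
tool_rot: [[-0.122, 0.993, 0.001], [0.993, 0.122, 0.0], [0.0, 0.001, -1.0]]
ft_force: [-1.5, -0.9, 6.4]
width: 0.195
grip_force: 78.3
time_s: 6.0
position: [0.4351, 0.2796, 0.2023]
tool_rot: [[-0.121, 0.993, -0.003], [0.993, 0.121, -0.001], [-0.001, -0.003, -1.0]]
ft_force: [0.1, 0.3, -4.4]
width: 0.198
grip_force: 78.9
6.972856912146359 [-29.82   7.    -0.3 ]
```

View pics/w3.png

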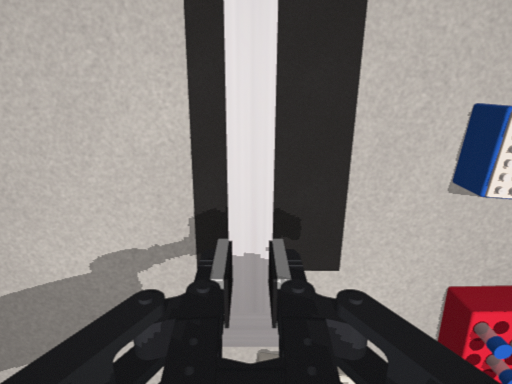

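The handle sits centred between the pads (250,290), straight along tool x. Next I go above the approach point 50 mm short of the nut.

```bash
python3 -m jog '-3 .5 -1 0; -7 1.2 -1 -1.5; -11.5 2 -1 -1.5; -16 2.8 -1 -1.5; -20.5 3.7 -1 -1.5; -25 4.5 -1 -1.5; -29 5.3 -1 -1.5; -32 5.8 -1 -1.5; -32.9 5.9 -1 -1.5; -32.9 5.9 -1 -1.5; -32.9 5.9 -1 -1.5; -32.9 5.9 -1 -1.5'; python3 - <<'E'
from h import *
w=get_image("wrist");t=get_image("top");s=get_image("scene");np.save("v4.npy",[w,t,s],allow_pickle=True)
a=cv2.resize(w["image"],(400,300));b=cv2.resize(s["image"][110:210,130:310],(400,222),interpolation=3)
c=cv2.resize(t["image"][170:260,220:340],(400,300),interpolation=3)
o=np.zeros((600,800,3),np.uint8);o[:300,:400]=a;o[:222,400:]=b;o[300:,:400]=c
k=w["image"][200:384,150:362];o[300:600,400:746]=cv2.resize(k,(346,300))
cv2.imwrite("pics/v4.png",o);print(yaw(),rows([.5332,-.0393,.149]))
E
```

```text
time_s: 7.3
position: [0.5343, -0.038, 0.2138]
tool_rot: [[-0.149, 0.989, -0.001], [0.989, 0.149, 0.001], [0.001, -0.001, -1.0]]
ft_force: [-0.2, 0.4, -4.8]
width: 0.198
grip_force: 78.9
8.559597577828871 [-0.07 -0.15  6.53]
```

View pics/v4.png

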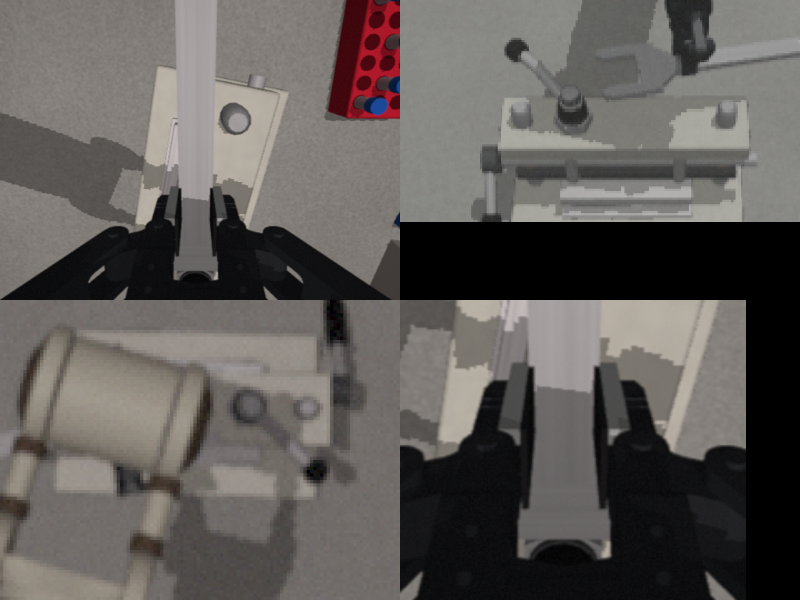

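The spanner hovers level with its jaw facing the hub (scene inset: tips at (600,75), hub at (572,100)). The wrist inset shows the hub centred in the jaw at (563,555). I'll check the tilt and line by comparing predicted points with the scene image.

```bash
python3 - <<'E'
from h import *
w,t,s=np.load("v4.npy",allow_pickle=True)
T=np.array([.5343,-.038,.2138+.006]);a=np.array([-.149,.989,0]);n=np.array([-.989,-.149,0])
for nm,k,l in(("end",.142,0),("tipF",-.089,.024),("tipB",-.089,-.024)):
  print(nm,[proj(s,T+a*k+n*l+np.array([0,0,dz])).round(1) for dz in(-.005,0,.005)])
u,v=proj(s,T+a*.142).astype(int);im=s["image"];print(im[v-8:v+9:2,u-16:u+17:2].max(2))
cv2.imwrite("pics/s4.png",np.hstack([cv2.resize(im[v-25:v+25,u-40:u+20],None,fx=6,fy=6,interpolation=3),cv2.resize(im[120:170,190:260],None,fx=6,fy=6,interpolation=3)]));print(u,v)
E
```

```text
end [array([317.1, 128.9]), array([317.5, 127.5]), array([317.8, 126. ])]
tipF [array([217.8, 135.6]), array([217.7, 134.2]), array([217.6, 132.8])]
tipB [array([221.1, 151.8]), array([221. , 150.4]), array([220.8, 149. ])]
[[136 139 140 139 137 140 137 139 141 139 140 137 138 138 135 138 136]
 [136 136 141 138 139 137 138 139 141 139 139 137 139 135 137 136 133]
 [139 137 139 138 135 137 138 140 137 137 137 136 140 139 136 139 136]
 [137 138 140 141 137 137 139 137 141 137 138 135 135 139 136 139 138]
 [143 145 148 149 151 162 155 152 136 139 136 138 137 138 138 136 140]
 [154 153 152 153 159  80  83 152 148 137 136 136 139 136 138 137 138]
 [153 151 154 153 153 142 155 155 127 136 137 136 137 138 137 134 139]
 [153 154 144 134 124 118 105 100 134 137 135 135 136 139 137 134 135]
 [ 96  89  92 103 107 121 125 131 139 137 134 137 136 135 137 135 135]]
317 127
```

View pics/s4.png

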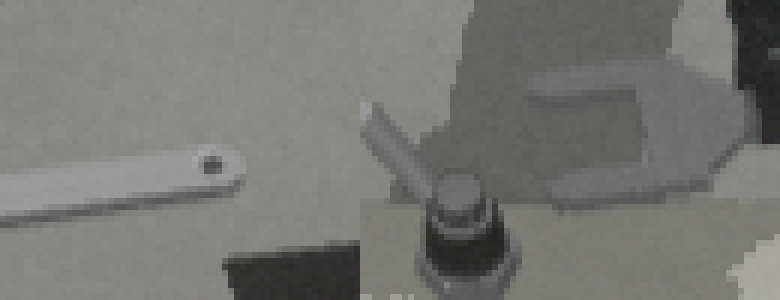

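Level within about 1°. The predicted points match, so I descend in front of the nut.

```bash
python3 -m jog '0 -.1 1.5 0; -.1 -.1 3.5 0; -.1 -.1 5 0; -.1 -.1 6 0; -.1 -.1 6.4 0; -.1 -.1 6.4 0; -.1 -.1 6.4 0' && python3 -m jog '-.5 0 0 0; -1 0 0 0; -1.4 0 0 0; -1.8 0 0 0; -2.2 0 0 0; -2.6 0 0 0; -2.6 0 0 0; -2.6 0 0 0';  python3 - <<'E'
from h import *
w=get_image("wrist");s=get_image("scene");np.save("v5.npy",[w,s],allow_pickle=True)
print(yaw(),rows([.5406,-.0888,.1475]))
E
```

```text
time_s: 8.15
position: [0.5345, -0.0407, 0.151]
tool_rot: [[-0.147, 0.989, 0.001], [0.989, 0.147, -0.0], [-0.001, 0.001, -1.0]]
ft_force: [0.6, -0.6, -4.4]
width: 0.198
grip_force: 78.9
time_s: 8.95
position: [0.5378, -0.0663, 0.1503]
tool_rot: [[-0.147, 0.989, -0.0], [0.989, 0.147, 0.0], [0.0, -0.0, -1.0]]
ft_force: [0.1, -0.6, -4.2]
width: 0.198
grip_force: 78.9
8.480975150438853 [-2.29 -0.05  0.27]
```

```bash
python3 -m jog '-.4 0 0 0; -.8 0 0 0; -1.2 0 0 0; -1.5 0 0 0; -1.8 0 0 0; -2 0 0 0; -2.1 0 0 0; -2.1 0 0 0; -2.1 0 0 0'; python3 -c "
from h import *
print(yaw(),rows([.5406,-.0888,.1475]))"
```

```text
time_s: 9.95
position: [0.5408, -0.0869, 0.1503]
tool_rot: [[-0.147, 0.989, -0.0], [0.989, 0.147, 0.0], [0.0, -0.0, -1.0]]
ft_force: [0.1, 0.8, -3.8]
width: 0.203
grip_force: 78.9
8.473276263932545 [-0.18 -0.05  0.28]
```

```bash
python3 -m jog '-.1 0 0 0; -.15 0 0 0; -.2 0 0 0; -.2 0 0 0; -.2 0 .1 0; -.2 0 .2 0; -.2 0 .2 0; -.2 0 .2 0';python3 -c "
from h import *
print(yaw(),rows([.5406,-.0888,.1475]))"
```

```text
time_s: 10.75
position: [0.5411, -0.089, 0.1482]
tool_rot: [[-0.147, 0.989, -0.0], [0.989, 0.147, 0.0], [0.0, -0.0, -1.0]]
ft_force: [1.2, 0.0, -3.3]
width: 0.193
grip_force: 78.9
8.469885645403489 [ 0.03 -0.05  0.07]
```

```bash
python3 -m jog '-.1 0 .05 0; -.15 0 .1 0; -.15 0 .1 0; -.15 0 .1 0'; python3 - <<'E'
from h import *
s=get_image("scene");w=get_image("wrist")
o=np.hstack([cv2.resize(s["image"][135:185,170:290],(720,300),interpolation=3)]);o=np.vstack([o,cv2.resize(w["image"][250:384,100:400],(720,300))])
cv2.imwrite("pics/s6.png",o)
E
```

```text
time_s: 11.15
position: [0.5413, -0.0895, 0.1474]
tool_rot: [[-0.147, 0.989, -0.0], [0.989, 0.147, 0.002], [0.002, 0.0, -1.0]]
ft_force: [-1.0, 5.0, -1.4]
width: 0.201
grip_force: 79.3
```

View pics/s6.png

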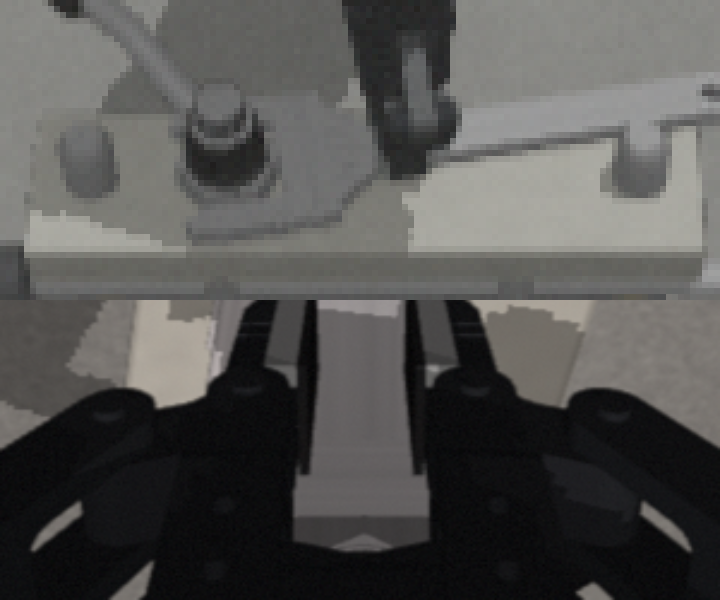

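The jaw is bottomed on the nut (5 N push-back), the handle passes the column nut's front at (640,110) in the upper inset, and the spanner lies on the crosshead. Release and lift.

```bash
python3 -m jog '.05 0 0 0; .05 0 0 0; .05 0 0 0; .05 0 0 0; .05 0 -.5 0; .05 0 -2 0; .05 0 -4 0; .05 0 -7 0; .05 0 -10 0; .05 0 -12 0; .05 0 -12 0;.05 0 -12 0' 4.5; python3 - <<'E'
from h import *
w=get_image("wrist");s=get_image("scene");t=get_image("top");np.save("v7.npy",[w,s,t],allow_pickle=True)
o=np.vstack([cv2.resize(s["image"][110:190,150:310],(600,300),interpolation=3),cv2.resize(w["image"],(400,300))[:,:].repeat(1,1) if 0 else np.hstack([cv2.resize(w["image"],(400,300)),np.zeros((300,200,3),np.uint8)])])
cv2.imwrite("pics/s7.png",o)
# knob by dark blob, in top and scene
for n,d,c in(("top",t,(315,221)),("scene",s,(183,132))):
    m=(d["image"].max(2)<45).astype(np.uint8);u,v=c;k=np.argwhere(m[v-8:v+9,u-8:u+9]);print(n,(k.mean(0)+[v-8,u-8])[::-1],len(k),onz(d,*(k.mean(0)+[v-8,u-8])[::-1],.193))
print(yaw(),rows([.489,-.216,.24]))
E
```

```text
time_s: 12.45
position: [0.5415, -0.0901, 0.2679]
tool_rot: [[-0.147, 0.989, 0.001], [0.989, 0.147, -0.001], [-0.001, 0.001, -1.0]]
ft_force: [-0.5, 0.1, -0.2]
width: 0.526
grip_force: 0.0
top [314.64516129 220.74193548] 31 [ 0.48806578 -0.21631071  0.193     ]
scene [181.57894737 131.89473684] 38 [ 0.48975534 -0.21730481  0.193     ]
8.472051684349905 [-11.74  -6.95   2.58]
```

View pics/s7.png

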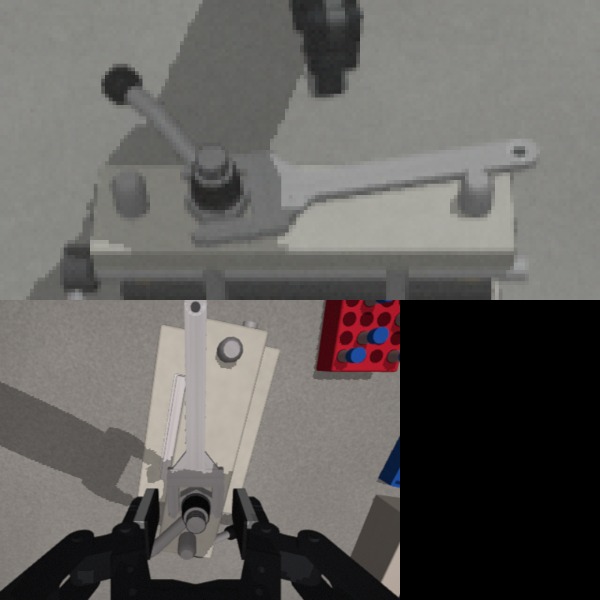

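The spanner lies flat on the nut with its handle just in front of the column nut ((470,175) in the upper inset). The knob is at world (0.489,−0.2165), so the lever points to 223°.

```bash
python3 -m jog '-2 -1.2 0 8; -4 -2.4 0 16; -6 -3.6 0 24; -8 -5 0 32; -10 -6 0 40; -11.8 -7 0 48; -11.8 -7 0 55.2; -11.8 -7 2 55.2; -11.8 -7 4 55.2; -11.8 -7 6 55.2; -11.8 -7 8 55.2; -11.8 -7 9.1 55.2; -11.8 -7 9.3 55.2; -11.8 -7 9.3 55.2; -11.8 -7 9.3 55.2' 4; python3 -c "
from h import *
print(yaw(),rows([.489,-.2165,.175]))"
```

```text
time_s: 14.1
position: [0.49, -0.2174, 0.1753]
tool_rot: [[0.728, 0.685, 0.001], [0.685, -0.728, -0.001], [0.0, 0.002, -1.0]]
ft_force: [-0.3, -0.3, -0.8]
width: 0.471
grip_force: 0.0
-46.729237598986025 [-0.01 -0.14  0.03]
```

```bash
python3 -m jog '0 -.1 0 0; 0 -.1 0 0; 0 -.1 0 0' 2.9 20 && python3 -m jog '0 -.2 0 1; .02 -.5 0 3; .05 -.9 0 6; .1 -1.33 0 9; .19 -1.77 0 12; .29 -2.2 0 15; .42 -2.63 0 18; .42 -2.63 0 18'; python3 -c "
from h import *
s=read_state();R=np.array(s['tool_rot']);print(yaw(),R.T@s['ft_force'],s['grip_force'])
p=np.array(s['position'])-[.551,-.158,.175];print(np.hypot(*p[:2]),np.degrees(np.arctan2(p[1],p[0]))%360)"
```

```text
time_s: 14.4
position: [0.489, -0.2164, 0.1748]
tool_rot: [[0.728, 0.686, 0.001], [0.686, -0.728, -0.001], [0.0, 0.001, -1.0]]
ft_force: [0.2, -0.3, -0.8]
width: 0.336
grip_force: 0.0
time_s: 15.2
position: [0.4739, -0.1941, 0.1746]
tool_rot: [[0.904, 0.427, 0.001], [0.427, -0.904, -0.0], [0.0, 0.001, -1.0]]
ft_force: [1.6, -0.1, 0.2]
width: 0.339
grip_force: 0.2
-64.7494686991124 [ 1.44626946  0.77998263 -0.23140591] 0.15974502079188824
0.08514145617960321 205.0840723362279
```

```bash
cat > f.py <<'E'
from h import *
F=[]
for i in range(6):
    s=read_state();R=np.array(s['tool_rot']);F.append(R.T@s['ft_force'])
p=np.array(s['position'])-[.551,-.158,.175];print("tool force",np.mean(F,0).round(2),"pad",round(s['grip_force'],2),"r",np.hypot(*p[:2]).round(4),"th",(np.degrees(np.arctan2(p[1],p[0]))%360).round(2),"yaw",yaw().round(2))
E
python3 -m jog '0 -.22 0 1.5; .01 -.44 0 3; .03 -.67 0 4.5; .05 -.89 0 6; .07 -1.11 0 7.5; .1 -1.33 0 9; .14 -1.55 0 10.5; .19 -1.77 0 12; .19 -1.77 0 12'; python3 f.py;python3 - <<'E'
from h import *
t=get_image("top");s=get_image("scene");print(s["time"] if "time" in s else "")
np.save("v8.npy",[s,t],allow_pickle=True)
E
```

```text
time_s: 16.1
position: [0.4678, -0.1772, 0.1743]
tool_rot: [[0.973, 0.229, -0.0], [0.229, -0.973, 0.0], [-0.0, -0.0, -1.0]]
ft_force: [0.9, -0.3, 0.8]
width: 0.337
grip_force: 0.4
tool force [ 0.82  0.54 -0.84] pad 0.41 r 0.0854 th 192.96 yaw -76.77
```

```bash
python3 -m jog '0 -.15 0 1; 0 -.3 0 2; .01 -.44 0 3; .02 -.59 0 4; .03 -.74 0 5; .05 -.89 0 6'; python3 f.py; python3 -m jog '0 -.15 0 1; 0 -.3 0 2; .01 -.44 0 3;.02 -.59 0 4'; python3 f.py
```

```text
time_s: 16.8
position: [0.4664, -0.1686, 0.1743]
tool_rot: [[0.992, 0.125, -0.0], [0.125, -0.992, -0.0], [-0.0, 0.0, -1.0]]
ft_force: [1.9, -1.6, -0.1]
width: 0.335
grip_force: 0.9
tool force [1.71 1.81 0.14] pad 0.87 r 0.0853 th 187.11 yaw -82.81
time_s: 17.2
position: [0.4658, -0.1627, 0.1743]
tool_rot: [[0.998, 0.056, -0.0], [0.056, -0.998, -0.0], [-0.0, 0.0, -1.0]]
ft_force: [1.4, -1.5, 0.8]
width: 0.338
grip_force: 0.8
tool force [ 1.29  1.58 -0.76] pad 0.84 r 0.0853 th 183.13 yaw -86.81
```

```bash
python3 - <<'E'
from h import *
s=get_image("scene");t=get_image("top");w=get_image("wrist")
o=np.vstack([cv2.resize(s["image"][110:190,150:310],(600,300),interpolation=3),np.hstack([cv2.resize(w["image"],(400,300)),np.zeros((300,200,3),np.uint8)])])
cv2.imwrite("pics/s8.png",o)
E
```

```text
(no output)
```

View pics/s8.png

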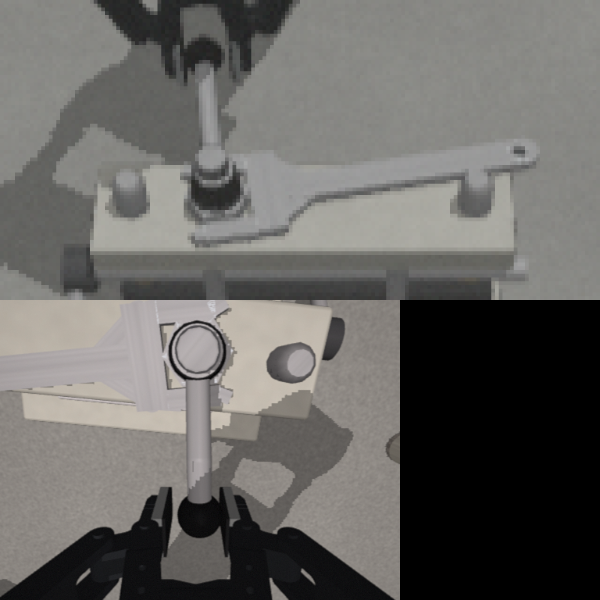

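The lever now points straight to the front, the knob is held between the pads at (200,515), and the spanner has not moved. The pull is still at running torque.

```bash
python3 -m jog '0 -.15 0 1; 0 -.3 0 2; .01 -.44 0 3;.02 -.59 0 4'; python3 f.py; python3 -m jog '0 -.15 0 1; 0 -.3 0 2; .01 -.44 0 3'; python3 f.py;  python3 -m jog '0 -.15 0 1; 0 -.3 0 2; .01 -.44 0 3'; python3 f.py
```

```text
time_s: 17.75
position: [0.4658, -0.157, 0.1744]
tool_rot: [[1.0, -0.014, 0.0], [-0.014, -1.0, -0.001], [0.0, 0.0, -1.0]]
ft_force: [0.8, -2.7, -0.1]
width: 0.341
grip_force: 1.3
tool force [0.89 2.68 0.07] pad 1.33 r 0.0852 th 179.32 yaw -90.81
time_s: 18.05
position: [0.466, -0.1525, 0.1744]
tool_rot: [[0.998, -0.066, 0.0], [-0.066, -0.998, -0.0], [0.0, 0.0, -1.0]]
ft_force: [1.4, -3.3, -0.7]
width: 0.337
grip_force: 1.8
tool force [1.6  3.17 0.74] pad 1.77 r 0.0852 th 176.33 yaw -93.81
time_s: 18.35
position: [0.4665, -0.1485, 0.1745]
tool_rot: [[0.993, -0.119, 0.001], [-0.119, -0.993, -0.001], [0.001, 0.001, -1.0]]
ft_force: [1.5, -4.2, -0.7]
width: 0.34
grip_force: 2.2
tool force [1.98 4.03 0.67] pad 2.24 r 0.0851 th 173.57 yaw -96.81
```

```bash
python3 -m jog '0 -.15 0 1; 0 -.3 0 2'; python3 f.py; python3 -m jog '0 -.15 0 1; 0 -.3 0 2'; python3 f.py;  python3 -m jog '0 -.15 0 1; 0 -.3 0 2'; python3 f.py
```

```text
time_s: 18.55
position: [0.4668, -0.1455, 0.1745]
tool_rot: [[0.988, -0.153, 0.001], [-0.153, -0.988, -0.001], [0.001, 0.001, -1.0]]
ft_force: [2.6, -4.6, -1.2]
width: 0.336
grip_force: 2.3
tool force [3.26 4.16 1.22] pad 2.34 r 0.0851 th 171.58 yaw -98.81
time_s: 18.75
position: [0.4674, -0.1432, 0.1746]
tool_rot: [[0.982, -0.188, 0.001], [-0.188, -0.982, -0.003], [0.001, 0.002, -1.0]]
ft_force: [2.5, -7.9, -0.9]
width: 0.34
grip_force: 3.5
tool force [3.9  7.31 0.96] pad 3.55 r 0.0849 th 169.94 yaw -100.81
time_s: 18.95
position: [0.4681, -0.141, 0.1748]
tool_rot: [[0.975, -0.222, 0.001], [-0.222, -0.975, -0.004], [0.002, 0.004, -1.0]]
ft_force: [1.3, -10.0, -2.0]
width: 0.343
grip_force: 4.7
tool force [3.52 9.4  2.05] pad 4.75 r 0.0847 th 168.38 yaw -102.81
```

```bash
python3 -m jog '0 -.06 0 .4; 0 -.06 0 .4; 0 -.06 0 .4; 0 -.06 0 .4'; python3 f.py; python3 - <<'E'
from h import *
s=get_image("scene");w=get_image("wrist");np.save("v9.npy",[s,w],allow_pickle=True)
o=np.vstack([cv2.resize(s["image"][110:190,150:310],(600,300),interpolation=3),np.hstack([cv2.resize(w["image"],(400,300)),np.zeros((300,200,3),np.uint8)])])
cv2.imwrite("pics/s9.png",o)
# handle hole move between v7 and now
v7=np.load("v7.npy",allow_pickle=True)[1]
for d in(v7,s):
    c=d["image"][140:160,280:300].max(2).astype(int);k=np.argwhere(c<c.max()*.62);print(k.mean(0)+[140,280],len(k))
E
```

```text
time_s: 19.35
position: [0.4682, -0.1406, 0.1748]
tool_rot: [[0.974, -0.228, 0.001], [-0.228, -0.974, -0.004], [0.002, 0.004, -1.0]]
ft_force: [2.1, -10.2, -1.3]
width: 0.338
grip_force: 4.5
tool force [4.35 9.44 1.33] pad 4.51 r 0.0846 th 168.11 yaw -103.18
[153.61538462 286.        ] 13
[157.25       287.16666667] 12
```

About 9.5–10 N, and the handle has moved up against the column nut. Let the knob go and lift off.

```bash
python3 -m jog '0 .1 0 0; 0 .2 0 0; 0 .3 0 0; 0 .3 0 0' 4.2; python3 f.py; python3 -m jog '0 .1 -.5 0; 0 .1 -2 0; 0 .1 -4 0; 0 .1 -7 0; 0 .1 -10 0; 0 .1 -10 0' ; python3 - <<'E'
from h import *
s=get_image("scene");w=get_image("wrist");t=get_image("top");np.save("v10.npy",[w,s,t],allow_pickle=True)
o=np.vstack([cv2.resize(s["image"][110:190,150:310],(600,300),interpolation=3),np.hstack([cv2.resize(w["image"],(400,300)),cv2.resize(t["image"][170:260,230:330],(200,180)).repeat(1,0) if 0 else np.zeros((300,200,3),np.uint8)])])
cv2.imwrite("pics/s10.png",o)
print(yaw(),rows([.5406,-.0888,.26]))
E
```

```text
time_s: 19.85
position: [0.4668, -0.1412, 0.174]
tool_rot: [[0.974, -0.227, -0.001], [-0.227, -0.974, 0.001], [-0.001, -0.001, -1.0]]
ft_force: [-0.0, 0.2, -0.1]
width: 0.492
grip_force: 0.0
tool force [-0.07 -0.22  0.12] pad 0.0 r 0.0859 th 168.69 yaw -103.13
time_s: 20.45
position: [0.469, -0.1437, 0.2797]
tool_rot: [[0.974, -0.227, 0.008], [-0.227, -0.974, -0.005], [0.009, 0.003, -1.0]]
ft_force: [0.3, -0.7, 0.6]
width: 0.493
grip_force: 0.0
-103.11923772996886 [ 6.   -6.89  1.38]
```

View pics/s10.png

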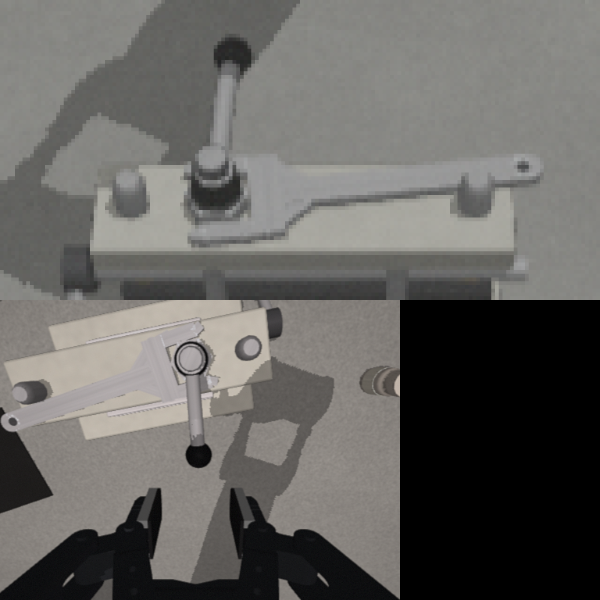

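The lever points just left of front with its knob free, and the spanner's handle lies against the column nut ((475,185) in the upper inset). I've now viewed 13 pictures, over the limit of 10, so from here I work by numbers only. Next is the spanner's present yaw, taken from the hole in its handle.

```bash
python3 - <<'E'
from h import *
w,s,t=np.load("v10.npy",allow_pickle=True);_,s7,_=np.load("v7.npy",allow_pickle=True)
def hole(d,u,v,r=7):
    c=d["image"][v-r:v+r+1,max(u-r,0):u+r+1].max(2).astype(float);wt=np.clip(c.max()*.75-c,0,None)
    b=(wt>0).astype(np.uint8);n,l,st,ce=cv2.connectedComponentsWithStats(b)
    k=min(range(1,n),key=lambda i:np.hypot(*(ce[i]-[r,r])) );m=(l==k)*wt
    yy,xx=np.mgrid[:c.shape[0],:c.shape[1]];return (xx*m).sum()/m.sum()+max(u-r,0),(yy*m).sum()/m.sum()+v-r
rod=np.array([.551,-.158])
for n,d,u,v in(("before",s7,288,150),("after",s,289,154),("wrist",w,15,155)):
    h=hole(d,u,v,4);p=onz(d,*h,.153);q=p[:2]-rod;print(n,np.round(h,1),p.round(4),np.hypot(*q).round(4),np.degrees(np.arctan2(q[1],q[0])).round(2))
hsvd=w["image"].max(2);m=(hsvd<40).astype(np.uint8)[170:225,225:285];k=np.argwhere(m).mean(0);p=onz(w,k[1]+225,k[0]+170,.193);print("knob",p,p[:2]-rod)
cn=onz(w,30*1.28,90*1.28,.173);print("colnut",cn)
E
```

```text
before [288.1 150. ] [0.5241 0.0382 0.153 ] 0.1981 97.82
after [289. 154.] [0.5366 0.0393 0.153 ] 0.1978 94.17
wrist [ 15.5 155.1] [0.5339 0.0396 0.153 ] 0.1983 94.93
knob [ 0.46568838 -0.14559712  0.193     ] [-0.08531162  0.01240288]
colnut [ 0.55833395 -0.00490536  0.173     ]
```

```bash
python3 -c "
from h import *
print(rows([.5449,-.0883,.27]),yaw())"; 
```

```text
[ 6.4  -7.03  0.38] -103.11923772996886
```

```bash
python3 -m jog '1 -1 0 -8; 2 -2 0 -16; 3 -3 0 -24; 4 -4 0 -32; 5 -5 0 -40; 6 -6 0 -48; 6.4 -7 0 -56; 6.4 -7 0 -64; 6.4 -7 0 -72; 6.4 -7 0 -80; 6.4 -7 0 -88; 6.4 -7 0 -96; 6.4 -7 0 -104; 6.4 -7 0 -108.1; 6.4 -7 0 -108.1; 6.4 -7 0 -108.1' 4.5;python3 -c "
from h import *
print(rows([.5449,-.0883,.148]),yaw())
w=get_image('wrist');im=w['image'];g=im.max(2).astype(int)
u,v=proj(w,[.5449-.1*np.sin(np.radians(5)),-.0883+.08,.153]);print(u,v)
for k in (.05,.07,.09):
  p=np.array([.5449,-.0883])+k*np.array([-.0872,.9962]);u,v=proj(w,[*p,.153]);u,v=round(u),round(v);print(u,v,g[v,u-24:u+25])
"; 
```

```text
time_s: 22.2
position: [0.5445, -0.0887, 0.2731]
tool_rot: [[-0.085, 0.996, -0.002], [0.996, 0.085, 0.001], [0.001, -0.002, -1.0]]
ft_force: [-0.3, -0.1, 0.3]
width: 0.529
grip_force: 0.0
[ 0.02  0.07 12.51] 4.86815672926287
250.16845908816956 82.5527401231611
252 123 [150 157 173 186 190 189 188 188 188 189 187 184 177 173 174 174 176 175
 174 178 177 177 175 174 172 171 170 171 173 173 175 174 172 176 177 176
 176 184 191 193 192 191 191 190 190 187 188 188 187]
252 97 [190 187 161 140 163 177 188 190 191 191 190 184 172 173 175 176 176 174
 173 176 175 174 174 174 172 170 169 170 172 172 173 174 174 176 176 177
 173 180 192 192 192 192 190 192 192 191 191 191 191]
252 69 [194 192 192 192 191 166 142 165 180 190 190 181 172 173 175 178 175 173
 171 173 174 173 174 173 173 169 169 171 172 172 172 173 172 173 176 177
 174 148  91  63  69  74  78  83  87  93 121 158 174]
```

The handle lies exactly where predicted, so I descend and grip.

```bash
python3 -m jog '0 .05 4 0; 0 .05 8 0; 0 .05 10.5 0; 0 .05 11.8 0; 0 .05 12.4 0; 0 .05 12.5 0; 0 .05 12.5 0' && python3 -m jog '0 0 0 0;0 0 0 0;0 0 0 0;0 0 0 0;0 0 0 0;0 0 0 0' 0 80; python3 f.py
```

```text
time_s: 22.95
position: [0.5465, -0.0892, 0.1507]
tool_rot: [[-0.086, 0.996, 0.002], [0.996, 0.087, -0.001], [-0.001, 0.002, -1.0]]
ft_force: [-0.2, -0.3, 0.6]
width: 0.523
grip_force: 0.0
time_s: 23.55
position: [0.5461, -0.0892, 0.151]
tool_rot: [[-0.087, 0.996, 0.001], [0.996, 0.087, -0.001], [-0.001, 0.001, -1.0]]
ft_force: [-2.5, 0.5, 6.1]
width: 0.183
grip_force: 78.2
tool force [ 0.72 -2.42 -6.07] pad 78.23 r 0.069 th 94.1 yaw 4.98
```

```bash
python3 -m jog '0 0 0 0;0 0 0 0;0 -.08 .2 0;0 -.08 .3 0;0 -.08 .3 0;0 -.08 .3 0' 4 && python3 -m jog '0 0 0 0;0 0 0 0;0 0 0 0;0 0 0 0;0 0 0 0;0 0 0 0' 0 80; python3 f.py
```

```text
time_s: 24.15
position: [0.5447, -0.0889, 0.1462]
tool_rot: [[-0.087, 0.996, -0.0], [0.996, 0.087, 0.0], [0.0, -0.0, -1.0]]
ft_force: [0.4, 0.1, -0.4]
width: 0.466
grip_force: 0.0
time_s: 24.75
position: [0.5455, -0.0889, 0.1468]
tool_rot: [[-0.087, 0.996, 0.002], [0.996, 0.087, -0.0], [-0.0, 0.002, -1.0]]
ft_force: [3.3, 1.4, 1.9]
width: 0.201
grip_force: 78.5
tool force [ 1.16  3.41 -1.93] pad 78.55 r 0.0693 th 94.57 yaw 4.97
```

```bash
python3 -m jog '0 0 -.05 0; .2 0 -.1 0; .4 0 -.1 0; .6 0 -.1 0; .8 0 -.1 0; .8 0 -.1 0'; python3 f.py
```

```text
time_s: 25.35
position: [0.5448, -0.084, 0.1473]
tool_rot: [[-0.087, 0.996, 0.002], [0.996, 0.087, -0.006], [-0.006, 0.002, -1.0]]
ft_force: [5.7, -8.6, -4.2]
width: 0.199
grip_force: 78.7
tool force [-9.05  4.94  4.29] pad 78.71 r 0.0743 th 94.76 yaw 4.97
```

```bash
python3 -m jog '.2 .05 0 -.3; .4 .1 0 -.5; .6 .1 0 -.5; .8 .1 0 -.5; .8 .1 0 -.5'; python3 f.py
```

```text
time_s: 25.85
position: [0.5437, -0.0723, 0.1469]
tool_rot: [[-0.096, 0.995, -0.002], [0.995, 0.096, 0.001], [0.001, -0.002, -1.0]]
ft_force: [0.5, -0.3, -1.7]
width: 0.203
grip_force: 79.0
tool force [-0.34  0.48  1.75] pad 79.03 r 0.086 th 94.86 yaw 5.49
```

```bash
python3 -m jog '.4 0 -.05 0; .8 0 -.1 0; 1.2 0 -.1 0; 1.6 0 -.1 0; 2 0 -.1 0; 2.4 0 -.1 0; 2.8 0 -.1 0; 2.8 0 -.1 0;2.8 0 -.1 0'; python3 f.py
python3 - <<'E'
from h import *
s=get_image("scene");st=read_state();p=np.array(st["position"]);a=np.array(st["tool_rot"])[:,0]
e=p+a*.142+[0,0,.006];u,v=proj(s,e);print("pred handle end",u,v)
h=proj(s,p+a*.128+[0,0,.006]);print("pred hole",h)
x,y=int(h[0]),int(h[1]);print(s["image"][y-6:y+7,x-8:x+16].max(2))
w=get_image("wrist");m=(w["image"].max(2)<40)
E
```

```text
time_s: 26.75
position: [0.5417, -0.045, 0.1483]
tool_rot: [[-0.096, 0.995, 0.0], [0.995, 0.096, -0.0], [-0.0, 0.0, -1.0]]
ft_force: [0.5, 0.2, -3.5]
width: 0.199
grip_force: 78.7
tool force [0.14 0.51 3.47] pad 78.69 r 0.1134 th 94.69 yaw 5.48
pred handle end 311.8993644441482 150.14913825534927
pred hole [306.30570122 150.77336578]
[[135 137 133 135 136 136 135 135 133 132 134 133 136 136 136 136 136 119
  103 107 106  99  91  89]
 [135 134 133 133 136 135 133 135 133 132 132 133 133 134 136 135  99  75
   67  65  65  54  53  51]
 [132 132 134 134 133 134 134 134 135 135 134 130 132 133 132 134  70  54
   50  54  49  50  54  49]
 [133 135 133 134 132 134 135 136 133 134 134 132 135 133 129 133 120  56
   50  50  49  53  50  45]
 [135 136 134 133 135 141 142 141 140 145 144 141 137 133 134 132 133  63
   51  51  47  52  45  55]
 [146 148 148 149 149 151 151 157 164 160 154 152 150 141 134 134 134  64
   53  50  51  48  51  47]
 [152 152 153 154 152 153 167 137 123 127 143 154 154 152 132 133 135 121
   59  51  48  50  53  52]
 [153 152 153 153 152 152 171 109  80  86 101 152 153 153 135 132 133 136
   60  50  48  49  50  44]
 [152 151 152 152 151 151 165 150  96  78 115 153 153 153 138 131 133 136
   69  50  55  52  52  51]
 [152 152 153 153 152 151 155 157 143 169 155 156 155 136 135 133 132 134
   91  53  49  51  48  54]
 [153 152 154 153 152 153 154 152 160 170 155 135 134 110 135 136 132 132
  126  62  51  52  56  49]
 [144 144 134 133 134 125 116 116 122 117 114 102 105 119 135 133 133 132
  134  65  52  50  51  48]
 [110 108 103 102 105  96  91  90  89  98 105 109 121 130 134 130 129 130
  132  97  53  49  46  51]]
```

The grip has not slipped. Clear the nut, lift, and take it back.

```bash
python3 -m jog '.4 0 0 0; .8 0 0 0; .8 0 -.5 0; .8 0 -2 0; .8 0 -4 0; .8 0 -6 0; .8 0 -7 0; .8 0 -7 0; .8 0 -7 0'; python3 f.py; python3 -c "
from h import *
print(rows([.4368,.2802,.21]))"
```

```text
time_s: 27.75
position: [0.5407, -0.037, 0.218]
tool_rot: [[-0.095, 0.995, -0.0], [0.995, 0.095, 0.0], [0.0, -0.0, -1.0]]
ft_force: [0.0, -0.5, -5.9]
width: 0.198
grip_force: 78.7
tool force [-0.54 -0.04  5.87] pad 78.74 r 0.1214 th 94.85 yaw 5.47
[32.57 -7.32  0.81]
```

```bash
python3 -m jog '3 -.7 0 0; 7 -1.5 0 0; 11.5 -2.5 0 0; 16 -3.5 0 0; 20.5 -4.5 0 0; 25 -5.6 0 0; 29 -6.5 0 0; 32 -7.2 0 0; 32.6 -7.3 0 0; 32.6 -7.3 4 0; 32.6 -7.3 8 0; 32.6 -7.3 12 0; 32.6 -7.3 16 0; 32.6 -7.3 18.5 0; 32.6 -7.3 19.5 0; 32.6 -7.3 20 0; 32.6 -7.3 20.2 0; 32.6 -7.3 20.2 0; 32.6 -7.3 20.2 0'; python3 f.py
```

```text
time_s: 29.65
position: [0.4384, 0.2809, 0.0177]
tool_rot: [[-0.095, 0.995, 0.003], [0.995, 0.095, 0.001], [0.001, 0.003, -1.0]]
ft_force: [-0.1, 0.1, -3.9]
width: 0.196
grip_force: 78.9
tool force [ 0.06 -0.15  3.93] pad 78.92 r 0.4531 th 104.39 yaw 5.48
```

```bash
python3 -m jog '0 0 .4 0; 0 0 .7 0; 0 0 .9 0; 0 0 1 0; 0 0 1.1 0; 0 0 1.1 0'; python3 f.py
```

```text
time_s: 30.25
position: [0.4371, 0.2805, 0.0052]
tool_rot: [[-0.095, 0.995, -0.0], [0.995, 0.095, -0.0], [-0.0, -0.0, -1.0]]
ft_force: [0.6, 0.0, -3.7]
width: 0.197
grip_force: 79.0
tool force [-0.05  0.62  3.75] pad 78.99 r 0.453 th 104.56 yaw 5.47
```

```bash
python3 -m jog '0 0 .1 0; 0 0 .15 0; 0 0 .15 0'; python3 f.py;  python3 -m jog '0 0 0 0; 0 0 0 0;0 0 0 0;0 0 0 0;0 0 -.5 0; 0 0 -2 0; 0 0 -5 0; 0 0 -9 0; 0 0 -13 0; 0 0 -18 0; 0 0 -20 0; 0 0 -20 0; 0 0 -20 0;0 0 -20 0;0 0 -20 0' 5; python3 - <<'E'
from h import *
d=get_image("wrist");t=get_image("top");s=get_image("scene");im=d["image"]
m=(im.max(2)>95).astype(np.uint8)
u0,v0=proj(d,[.4296,.35,.011]).round().astype(int);pts=[]
for k in np.linspace(.30,.40,20):
    u,v=proj(d,[.4371-.096*(k-.2805),k,.011]).round().astype(int)
    r=np.where(m[v,u-25:u+26])[0]+u-25;pts.append([*onz(d,(r.min()+r.max())/2,v,.011)[:2],len(r)])
pts=np.array(pts);print(pts[::6].round(4));print("yaw",90-np.degrees(np.polyfit(pts[:,1],pts[:,0],1)[0]))
# knob in top and scene
k=[.466,-.1456,.193]
for n,c in(("top",t),("scene",s)):
    u,v=proj(c,k).round().astype(int);q=np.argwhere(c["image"][v-7:v+8,u-7:u+8].max(2)<50);print(n,onz(c,*(q.mean(0)+[v-7,u-7])[::-1],.193).round(4))
np.save("v12.npy",[d,t,s],allow_pickle=True)
E
```

```text
time_s: 30.55
position: [0.4373, 0.2806, 0.0048]
tool_rot: [[-0.096, 0.995, -0.0], [0.995, 0.096, -0.0], [-0.0, -0.0, -1.0]]
ft_force: [-3.2, -2.9, 4.8]
width: 0.198
grip_force: 80.1
tool force [-2.61 -3.49 -4.83] pad 80.11 r 0.4531 th 104.53 yaw 5.48
time_s: 32.05
position: [0.4361, 0.2801, 0.2019]
tool_rot: [[-0.095, 0.995, -0.003], [0.995, 0.095, -0.001], [-0.001, -0.004, -1.0]]
ft_force: [-1.1, 0.3, -0.1]
width: 0.588
grip_force: 0.0
[[ 0.4342  0.3001 21.    ]
 [ 0.4311  0.3318 21.    ]
 [ 0.4281  0.3626 23.    ]
 [ 0.425   0.3942 23.    ]]
yaw 95.62528746484713
top [ 0.4649 -0.1469  0.193 ]
scene [ 0.4667 -0.1473  0.193 ]
```

```bash
python3 -c "
from bench import *
print(job_done())"
```

```text
the job is handed in; nothing more can be done
None
```

The job is handed in: the jam nut is locked at about 10 N, the lever is left pointing to the front and the spanner is back flat on the mat, but the stop nut's final angle was not measured directly, and I viewed 13 pictures against the limit of 10.

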